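Dry-fit the model lorry and its trailer

TASK

Dry-fit the model kit on the bench before gluing: set the red cab on the front (bumper end) of the lorry chassis with its windscreen facing forward, the blue flat deck on the same chassis behind the cab with its white headboard next to the cab, the wooden crate on top of the middle of the deck, and the yellow tank lengthwise on the trailer chassis. Cab, deck and tank should each sit centred and straight on their mounting plate, and everything stand upright; leave the white van and the orange glue bottle where they stand.

Things in the scene. Friction and masses are not known exactly. Their poses are not given: they have to be found in the camera images.
- lorry: Black lorry chassis, fixed on a plywood base 180 x 56 x 8 mm. Origin under the base's centre, on the bench; x to the lorry's front (aluminium bumper), y left, z up. Two flat mounting plates, tops 40 mm above the bench: bright aluminium cab plate (46 x 46 mm, centre x = +57 mm, y = 0) and black deck plate (96 long x 46 mm wide, centre x = -30 mm, y = 0). Cab and deck in place leave a 12 mm gap.
- trailer: Grey trailer chassis with one axle and a steel drawbar, fixed on a plywood base 110 x 56 x 8 mm. Origin under the base's centre, on the bench; x points to the drawbar (its tip 75 mm from the origin), z up. One flat grey mounting plate, 96 long x 46 mm wide, centred over the origin, its top 40 mm above the bench.
- cab: Red model lorry cab, loose, 63 to 126 g, 50 mm long (x) x 56 mm wide (y) x 54 mm high, with black windows. Origin at the centre of its underside; x points to its front (windscreen, yellow headlights), z up. Flat parallel sides; grip it across the width.
- deck: Blue flat deck, loose, 56 to 112 g, 100 mm long (x) x 58 mm wide (y) x 14 mm thick, with a white headboard 5 mm thick across its front end, 16 mm above the deck's top (30 mm overall). Origin at the centre of its underside; x points to the headboard end, z up. Grip it across the width.
- crate: Wooden slatted crate, loose, 28 to 56 g, 36 x 36 x 34 mm high. Origin at the centre of its underside, z up. Any side may face forward.
- tank: Yellow lying tank with steel bands on a dark saddle, loose, 49 to 98 g: cylinder 90 mm long (x), 44 mm in diameter, axis 30 mm above the underside; saddle 80 x 36 x 14 mm; 55 mm high with its filler cap. Origin at the centre of the saddle's underside; x along the cylinder, z up. Either end may face forward.
- van: White model van, loose bystander standing among the parts, 92 x 38 x 40 mm high. Origin at the centre of its underside, x along its length, z up. Not to be moved.
- glue: Small orange glue bottle with a red cap, 30 mm in diameter, 55 mm high, standing loose between the two chassis. Origin at the centre of its underside, z up. Not to be moved.

How it is judged:
At the end, for the whole second after the job is handed in: Resting upright, released: cab (facing forward) and deck (headboard to the cab) on their lorry plates and tank (either way) on the trailer plate, each within 10 mm of centre along and across and 0.2 rad of straight; crate on the deck within 15 mm of its centre along and across (x of cab in the frame of lorry between 0.047 and 0.067 m and y of cab in the frame of lorry between -0.01 and 0.01 m and z of cab in the frame of lorry between 0.035 and 0.045 m and x of lorry in the frame of cab below -0.03 m and angle between the x axis of each of cab, deck and the x axis of lorry, either way round below 0.2 rad and x of deck in the frame of lorry between -0.04 and -0.02 m and y of deck in the frame of lorry between -0.01 and 0.01 m and z of deck in the frame of lorry between 0.035 and 0.045 m and x of lorry in the frame of deck above 0.01 m and x of crate in the frame of deck between -0.015 and 0.015 m and y of crate in the frame of deck between -0.015 and 0.015 m and z of crate in the frame of deck between 0.009 and 0.019 m and x of tank in the frame of trailer between -0.01 and 0.01 m and y of tank in the frame of trailer between -0.01 and 0.01 m and z of tank in the frame of trailer between 0.035 and 0.045 m and angle between the x axis of tank and the x axis of trailer, either way round below 0.2 rad and angle between each of cab, deck, crate, tank's own z axis and vertical below 0.1 rad and linear speed of each of cab, deck, crate, tank below 0.02 m/s and angular speed of each of cab, deck, crate, tank below 0.2 rad/s); the robot touches nothing.
It fails at once if the van is moved more than 25 mm or tipped (distance of van from where it was at the start of the episode above 0.025 m or angle between van's own z axis and vertical above 0.4 rad).
It fails at once if the glue bottle is moved more than 25 mm or tipped (distance of glue from where it was at the start of the episode above 0.025 m or angle between glue's own z axis and vertical above 0.4 rad).
It also fails if it takes over 99 s, if anything falls off the work surface, if the arm or the gripper's body presses on something with over 40 N, if the wrist force passes 120 N, or if a joint passes its speed limit or range.

ROBOT

A 6-joint arm with a two-finger parallel gripper is mounted at the origin on the work surface. World frame = base frame: x ahead of the robot, y to its left, z up, the work surface at z = 0. Lengths are in m, angles in rad, forces in N, time in s.
With the tool pointing down it reaches from about 0.325 to 0.775 m from the base axis. Payload 9.3 kg.
Tool frame: the origin (TCP) lies at the very end of the fingers, on their centre line; the grasp point (between the pads) lies 19 mm behind it (bot.pinch_z is the distance from the TCP to the grasp point, in m); z points along the fingers, y is the line along which they close (so a half turn about z gives the same grasp; the last joint's range is limited). The gripper opens to 85 mm and grips with 20 to 120 N. Pads are 22 mm wide; open, the fingers measure 114 mm over their backs; the gripper's body (76 mm by 85 mm) begins 54 mm behind the grasp point. The pads swing forward as they close: fully open they stand 13 mm farther back than shut.
Start: joints at [-1.37, 0.259, 0.021, 1.334, 0, 1.418], TCP at [0.191, -0.516, 0.231] pointing down, gripper open.
Joint ranges: [-3.04, 3.04], [-0.91, 1.82], [-1.04, 1.36], [-1.92, 1.95], [-1.52, 1.45], [-3.14, 3.14]. Speed limits (rad/s): [2.22, 2.22, 2.79, 3.14, 3.14, 3.14].

INTERFACE

Orientations are given as a unit quaternion [x, y, z, w].
In Python, from cell import bot, get_image, camera_model, close_job gives the robot as it stands (bot), with the cameras as plain functions and the job as plain functions.
- The arm moves only by the tool jog_arm, called after "Call:" by a JSON object that holds its "api" and its "payload". Schema: {"type":"object","properties":{"motion":{"type":"array","items":{"type":"array","items":{"type":"number"},"minItems":5,"maxItems":5},"minItems":1,"maxItems":5},"clamp_n":{"type":"number"},"only":{"type":"string"},"quiet":{"type":"boolean"},"lines":{"type":"string"}},"required":["motion"],"additionalProperties":false}. motion is a list of rows, 1 to 5 of them, each of 5 numbers: dx, dy, dz in m, then a turn about the tool's z in rad, then the finger opening in m; each row is the pose to reach, as a shift and turn from the pose commanded when the call began, along the tool's axes at that moment; what a row does not reach only later rows make up. A row lasts 1/10 s, in which the tool goes at most 0.05 m and 0.15 rad, less where a joint would pass 70% of its speed; a pose out of reach is approached as far as the arm can. The fingers move at their own pace and stop on an object; clamp_n is the grip in N (left out, the last holds). Time passes only in rows, so rows that do not move let the fingers close. The tool returns the time, the measured TCP pose, the force, the opening and the grip force at its end. only (a regular expression) keeps the lines of the reply that match it, lines (a string "A,B") keeps lines A to B, and quiet returns only ok. Input that does not fit is refused with a message, and nothing moves.
- bot.sense(): the state, without advancing time (a new reading comes with each control period).
- get_image(name): name is "scene" or "top"; returns the picture (420x560x3 uint8, red, green, blue); there is no depth.
- camera_model(name): a dict with "fx", "fy", "cx", "cy" (pixels), "view" (4x4, takes a point from world to camera coordinates). Camera axes: x right, y down, z forward; pixel columns grow to the right and rows downward; lengths in m; the calibration is good to about 2 mm. A picture is of the moment at which its call begins. camera_model takes no time and is no camera call.
- close_job(): hands the job in; it is judged then, once.
The state is a dict: "time_s": time; "qpos": joint angles; "joint_velocities": joint speeds; "joint_torque": joint torques, N m; "ee_pos": TCP position; "tool_rot": TCP orientation; "force": force on the tool from outside, world axes, zero at the start; "moment": the same for the moment, N m; "finger_gap": finger opening in m; "gripper_force": force on a finger pad.
Only numpy, scipy, OpenCV 4.12 (cv2) and the standard library are available. Lean on these libraries where they do the work, as an engineer would, in place of code of your own. Each camera call takes 0.05 s, during which the arm holds its last target. There are 200 camera calls.

## Working session

There is one attempt and no reset: what is moved stays moved. The work goes in short steps, Python scripts to look and compute and a tool call to move; the robot and the scene stay as the last step left them, time stands still between calls to the robot, and variables do not carry over. Pictures are saved under pics/ and viewed, at most 14 in all, crops included, and the job is handed in when it is done.

```bash
ls; mkdir -p pics
```

Run:
```python
from cell import bot, get_image, camera_model, close_job
import cv2
for n in("scene","top"):
    cv2.imwrite(f"pics/{n}0.png",get_image(n)[:,:,::-1])
    print(camera_model(n))
s=bot.sense();print(s['ee_pos'],s['tool_rot'],s['finger_gap'],s['time_s'],bot.pinch_z)
```

```text
cell.py
pics
{'fx': 507.8578521641596, 'fy': 507.8578521641596, 'cx': 272.4555141648144, 'cy': 212.82578846695094, 'view': array([[ 8.38448823e-01,  5.44979970e-01,  6.34850755e-04,
        -4.42262549e-01],
       [ 4.34679521e-01, -6.68048608e-01, -6.03957591e-01,
        -2.03002635e-01],
       [-3.28720679e-01,  5.06663488e-01, -7.97016201e-01,
         1.16985427e+00],
       [ 0.00000000e+00,  0.00000000e+00,  0.00000000e+00,
         1.00000000e+00]])}
{'fx': 403.3737851220891, 'fy': 403.3737851220891, 'cx': 282.9430767069206, 'cy': 214.01715715397893, 'view': array([[ 0.01824233, -0.99972407,  0.01479887, -0.01047143],
       [-0.99055578, -0.02008278, -0.13563156,  0.55832159],
       [ 0.13589134, -0.01218487, -0.99064881,  0.70025533],
       [ 0.        ,  0.        ,  0.        ,  1.        ]])}
[ 0.19048073 -0.51569096  0.23071202] [ 9.84394316e-01  1.75975693e-01 -6.92804409e-06 -6.21676033e-04] 0.08549772856307739 0.1 0.0187
```

View pics/scene0.png

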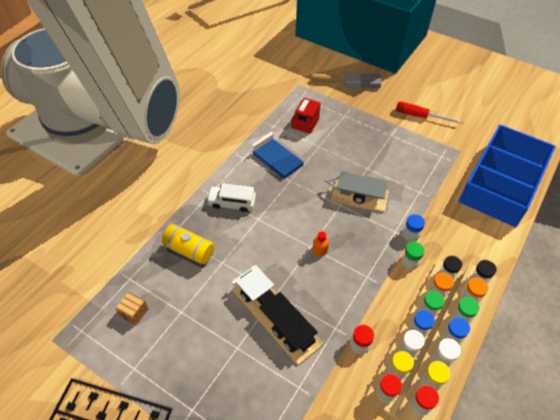

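View pics/top0.png

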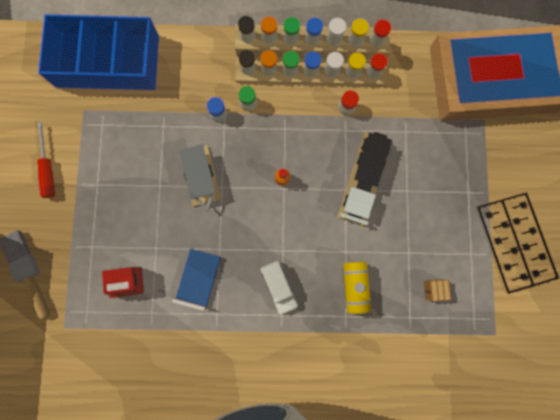

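The top view shows the cab (122,282), deck (198,279), van (279,288), tank (357,288), crate (438,291), lorry (365,178, bumper end low), trailer (200,175) and glue (282,177). I'll enlarge both views to measure.

Run:
```python
import cv2
t=cv2.imread("pics/top0.png");s=cv2.imread("pics/scene0.png")
r=lambda i,k:cv2.resize(i,None,fx=k,fy=k,interpolation=cv2.INTER_CUBIC)
cv2.imwrite("pics/t1.png",r(t[240:325,95:295],4))
cv2.imwrite("pics/t2.png",r(t[125:325,320:465],3))
cv2.imwrite("pics/t3.png",r(t[130:220,170:300],6))
cv2.imwrite("pics/s1.png",r(s[90:280,150:400],3))
cv2.imwrite("pics/s2.png",r(s[215:365,100:330],3.4))
```

```text
(no output)
```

View pics/t1.png

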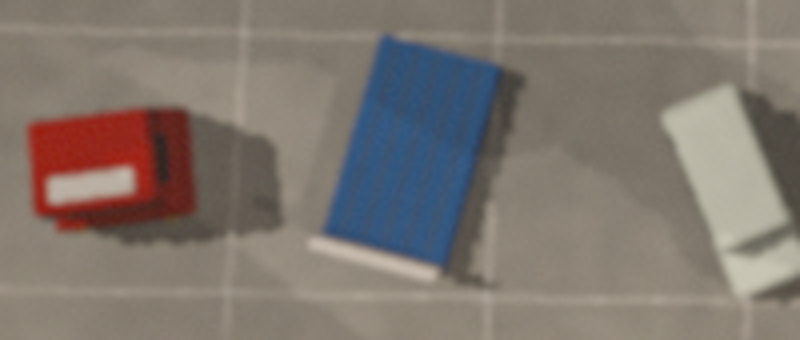

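View pics/t2.png

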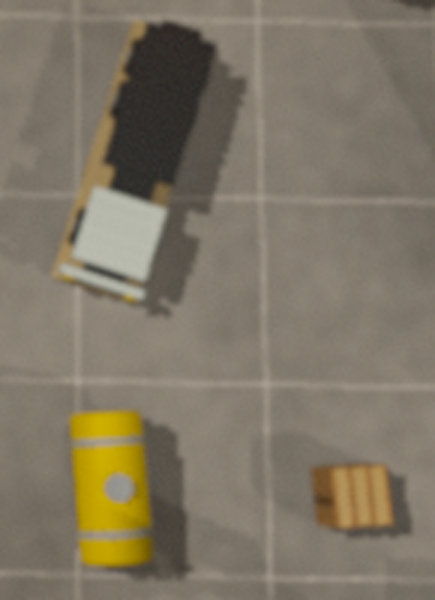

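View pics/t3.png

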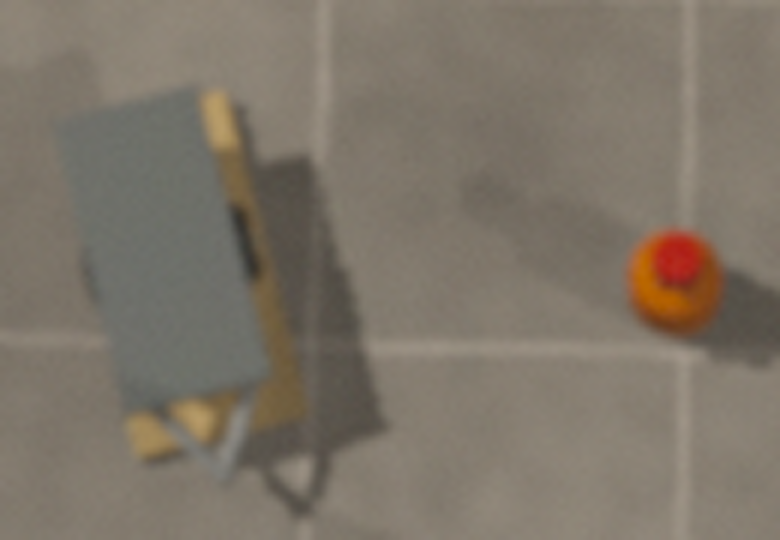

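View pics/s1.png

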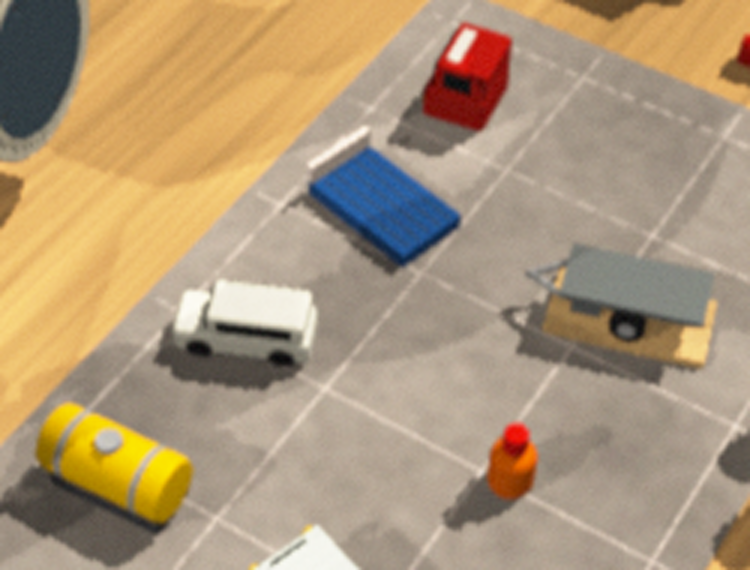

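View pics/s2.png

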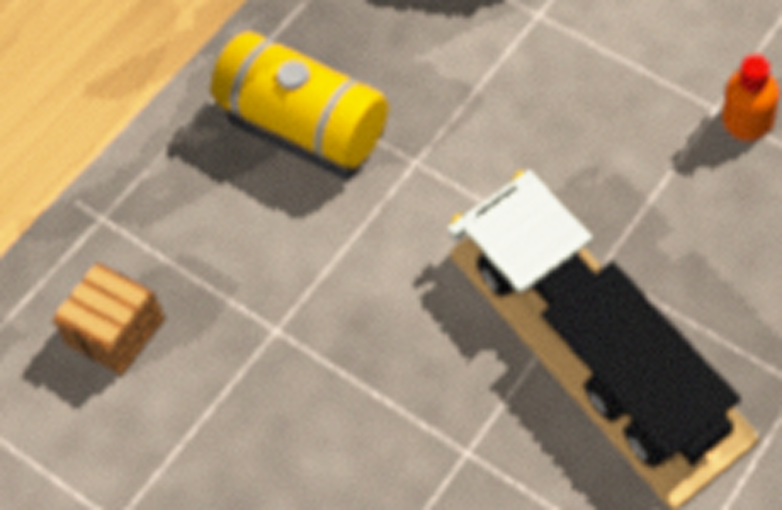

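Create fit.py:
```python
import numpy as np
from scipy.optimize import least_squares
from cell import bot, get_image, camera_model, close_job
CM={n:camera_model(n) for n in("top","scene")}
CR={'t1':('top',95,240,4),'t2':('top',320,125,3),'t3':('top',170,130,6),'s1':('scene',150,90,3),'s2':('scene',100,215,3.4)}
def px(c,u,v):
    n,a,b,k=CR[c]; return n,np.array([a+(u+.5)/k-.5,b+(v+.5)/k-.5])
def proj(n,P):
    m=CM[n];q=m['view'][:3]@np.append(P,1);return np.array([m['fx']*q[0]/q[2]+m['cx'],m['fy']*q[1]/q[2]+m['cy']])
def world(p,L):
    c,s=np.cos(p[3]),np.sin(p[3]);return np.array([p[0]+c*L[0]-s*L[1],p[1]+s*L[0]+c*L[1],p[2]+L[2]])
def fit(name,pts,p0,show=True):
    # pts: (crop,u,v,local(mm) or function of extra params)
    def f(p):
        r=[]
        for c,u,v,L in pts:
            L=L(p[4:]) if callable(L) else L
            n,q=px(c,u,v);r.append(proj(n,world(p,np.array(L)/1000))-q)
        return np.ravel(r)
    o=least_squares(f,p0,loss='soft_l1',x_scale=[.1,.1,.1,1]+[10]*(len(p0)-4))
    print(name,o.x.round(4),'res',f(o.x).round(1) if show else '')
    return o.x
```

Create m.py:
```python
from fit import *
Z=lambda x,y:(x,y,0)
fit('lorry plate',[('t2',98,186,Z(34,-23)),('t2',168,208,Z(34,23)),('t2',148,282,Z(80,23)),('t2',72,252,Z(80,-23)),
('s2',465,230,Z(80,23)),('s2',530,170,Z(80,-23)),('s2',592,238,Z(34,-23)),('s2',524,292,Z(34,23)),('s2',613,265,Z(18,-23)),('s2',740,400,Z(-78,-23))],[.55,-.15,.04,3.0])
fit('trailer plate',[('t3',268,375,Z(48,23)),('t3',127,405,Z(48,-23)),('t3',58,122,Z(-48,-23)),('t3',198,88,Z(-48,23)),
('s1',560,285,Z(48,23)),('s1',575,245,Z(48,-23)),('s1',714,268,Z(-48,-23)),('s1',706,314,Z(-48,23))],[.55,.15,.04,3.1])
R=lambda sx,sy:(lambda e:((-25 if sx<0 else e[0]),sy*e[1],e[2]))
fit('cab (z=underside)',[('t1',186,110,(-25,28,0)),('t1',194,214,(25,28,0)),('t1',30,125,R(-1,-1)),('t1',148,110,R(-1,1)),('t1',152,213,R(1,1)),('t1',40,215,R(1,-1)),
('s1',437,62,R(1,1)),('s1',468,25,R(1,-1)),('s1',510,42,R(-1,-1)),('s1',492,80,R(-1,1)),('s1',425,117,(25,28,0)),('s1',483,128,(-25,28,0)),('s1',507,90,(-25,-28,0))],[.4,.25,0,3.1,20,27,54])
D=lambda x,y:(lambda e:(x,y,e[0]))
fit('deck (z=top, e=headboard)',[('t1',383,37,Z(-50,-29)),('t1',502,68,Z(-50,29)),('t1',308,245,D(50,-29)),('t1',437,280,D(50,29)),('t1',316,235,D(45,-29)),('t1',443,268,D(45,29)),
('s1',460,215,Z(-50,-29)),('s1',403,250,Z(-50,29)),('s1',367,127,D(50,-29)),('s1',308,165,D(50,29))],[.4,.14,.014,3.0,16])
fit('crate top',[('t2',330,467,Z(18,18)),('t2',388,463,Z(18,-18)),('t2',395,524,Z(-18,-18)),('t2',335,529,Z(-18,18)),
('s2',98,264,Z(-18,18)),('s2',158,293,Z(18,18)),('s2',120,333,Z(18,-18)),('s2',57,315,Z(-18,-18))],[.4,-.25,.034,0])
fit('tank cap,ends',[('t2',120,488,(0,0,0)),('s2',292,75,(0,0,0)),('t2',105,413,(45,0,-25)),('t2',118,564,(-45,0,-25)),('s2',300,100,(0,0,-25))][:4],[.4,-.12,.055,0])
fit('glue cap',[('t3',680,258,Z(0,0)),('s1',516,432,Z(0,0))],[.55,0,.055,0])
fit('van roof',[('t1',735,188,Z(0,0)),('s1',258,305,Z(0,0))],[.55,0,.055,0])
```

```bash
python3 m.py
```

```text
lorry plate [ 0.6378 -0.1588  0.0391  2.8342] res [-0.3 -0.2  0.1  0.3 -0.5 -1.   0.9  1.  -0.2 -0.5  1.6  2.6 -0.   0.4
 -1.1 -0.2 -0.2 -1.1  0.5  0.1]
trailer plate [0.6352 0.1609 0.0435 3.4275] res [ 0.7 -0.  -0.4  1.5 -1.1 -0.7 -0.2 -1.3 -0.3  0.8 -0.5 -2.5  0.4  0.1
 -0.6  1.9]
cab (z=underside) [ 4.29200e-01  2.89300e-01 -3.40000e-03  3.28680e+00  1.60447e+01
  2.44840e+01  4.97024e+01] res [ 0.4 -0.3  0.5  0.4  0.2 -0.4 -1.4 -0.2 -0.7 -2.6 -0.7  0.5 -0.2  1.1
 -2.   0.2  0.8 -0.4 -1.4  0.4 -1.1 -0.9 -0.3  1.8  0.7 -0.8]
deck (z=top, e=headboard) [ 0.4393  0.1552  0.0157  2.8921 11.8751] res [-0.  -1.2  0.2 -0.6  0.8  0.2 -0.4  0.2 -0.3 -0.  -1.1  0.4  0.4 -0.9
 -0.4  1.3 -0.4  0.1 -0.6  0.2]
crate top [ 0.4274 -0.2858  0.0336  0.091 ] res [-0.8 -0.2 -0.5 -0.4 -0.3 -0.5 -0.  -0.7  0.1 -1.5 -0.5 -1.2 -2.3  4.3
 -1.1  0.4]
tank cap,ends [ 0.4286 -0.1366  0.052   0.081 ] res [-0.1  0.4 -0.1 -0.   0.  -0.1  0.  -0.3]
glue cap [0.6323 0.002  0.0542 0.    ] res [-0.  -0.1 -0.1  0. ]
van roof [0.4289 0.0071 0.0349 0.    ] res [-0.6 -0.9 -3.   0. ]
```

The fit puts the plates at 39 and 43 mm, the deck top at 16 mm, the crate top at 34 mm and the tank cap at 52 mm, which all agree with the text. Cab and deck both face the robot, as does the lorry. Next is a helper to compute tool-frame shifts.

Create calc.py:
```python
import numpy as np,sys
from cell import bot, get_image, camera_model, close_job
from scipy.spatial.transform import Rotation as Ro
def go(*w,start=None):
    s=bot.sense();R=Ro.from_quat(s['tool_rot']).as_matrix()
    p=np.array(s['ee_pos']);ph=np.arctan2(R[1,0],R[0,0])
    if start is not None:p,ph=np.array(start[:3]),start[3]
    print('now',p.round(4),round(ph,3),'t',round(s['time_s'],2))
    for q in w:
        d=np.array(q[:3])-p;c,si=np.cos(ph),np.sin(ph)
        t=(ph-q[3]+np.pi)%(2*np.pi)-np.pi
        print('->',q,':',(np.array([c*d[0]+si*d[1],si*d[0]-c*d[1],-d[2],t])).round(4), 'dist',np.linalg.norm(d).round(3))
        p,ph=np.array(q[:3]),q[3]
if __name__=='__main__': go(*[tuple(map(float,a.split(','))) for a in sys.argv[1:]])
```

```bash
python3 calc.py .27,-.39,.2,1.07 .35,-.26,.16,1.79 .4286,-.1366,.13,2.5 .4286,-.1366,.13,3.222 .4286,-.1366,.006,3.222
```

```text
now [ 0.1905 -0.5157  0.2307] 0.354 t 0.1
-> (0.27, -0.39, 0.2, 1.07) : [ 0.1181 -0.0904  0.0307 -0.7162] dist 0.152
-> (0.35, -0.26, 0.16, 1.79) : [ 0.1524  0.0078  0.04   -0.72  ] dist 0.158
-> (0.4286, -0.1366, 0.13, 2.5) : [ 0.1034  0.1036  0.03   -0.71  ] dist 0.149
-> (0.4286, -0.1366, 0.13, 3.222) : [ 0.     0.    -0.    -0.722] dist 0.0
-> (0.4286, -0.1366, 0.006, 3.222) : [-0.     0.     0.124  0.   ] dist 0.124
```

Call:
{"api": "jog_arm", "payload": {"motion": [[0.118,-0.09,0.031,-0.716,0.085],[0.118,-0.09,0.031,-0.716,0.085],[0.118,-0.09,0.031,-0.716,0.085],[0.118,-0.09,0.031,-0.716,0.085],[0.118,-0.09,0.031,-0.716,0.085]], "clamp_n": 30}}

```text
time_s: 0.6
ee_pos: [0.2708, -0.3889, 0.2001]
tool_rot: [0.858, 0.513, 0.0, -0.0]
force: [0.2, -0.3, 0.3]
finger_gap: 0.085
gripper_force: 0.0
```

Call:
{"api": "jog_arm", "payload": {"motion": [[0.152,0.008,0.04,-0.72,0.085],[0.152,0.008,0.04,-0.72,0.085],[0.152,0.008,0.04,-0.72,0.085],[0.152,0.008,0.04,-0.72,0.085],[0.152,0.008,0.04,-0.72,0.085]]}}

```text
time_s: 1.1
ee_pos: [0.3506, -0.259, 0.1597]
tool_rot: [0.622, 0.783, 0.0, -0.001]
force: [-0.6, -0.4, 0.6]
finger_gap: 0.0847
gripper_force: 0.0
```

Call:
{"api": "jog_arm", "payload": {"motion": [[0.103,0.104,0.03,-0.71,0.085],[0.103,0.104,0.03,-0.71,0.085],[0.103,0.104,0.03,-0.71,0.085],[0.103,0.104,0.03,-0.71,0.085],[0.103,0.104,0.03,-0.71,0.085]]}}

```text
time_s: 1.6
ee_pos: [0.4296, -0.1361, 0.1297]
tool_rot: [0.311, 0.95, 0.0, -0.001]
force: [-0.4, -0.5, 0.2]
finger_gap: 0.0852
gripper_force: 0.0
```

Call:
{"api": "jog_arm", "payload": {"motion": [[0,0,0,-0.722,0.085],[0,0,0,-0.722,0.085],[0,0,0,-0.722,0.085],[0,0,0,-0.722,0.085],[0,0,0,-0.722,0.085]]}}

```text
time_s: 2.1
ee_pos: [0.4291, -0.1379, 0.13]
tool_rot: [-0.043, 0.999, 0.0, -0.0]
force: [0.0, 0.4, -0.1]
finger_gap: 0.0848
gripper_force: 0.0
```

```bash
python3 calc.py .4286,-.1366,.13,3.222 .4286,-.1366,.006,3.222
```

```text
now [ 0.4291 -0.1379  0.13  ] -3.055 t 2.1
-> (0.4286, -0.1366, 0.13, 3.222) : [0.0003 0.0013 0.     0.0059] dist 0.001
-> (0.4286, -0.1366, 0.006, 3.222) : [-0.     0.     0.124  0.   ] dist 0.124
```

Call:
{"api": "jog_arm", "payload": {"motion": [[0,0.001,0.04,0,0.085],[0,0.001,0.08,0,0.085],[0,0.001,0.105,0,0.085],[0,0.001,0.124,0,0.085],[0,0.001,0.124,0,0.085]], "clamp_n": 30}}

```text
time_s: 2.6
ee_pos: [0.4275, -0.1362, 0.0042]
tool_rot: [-0.04, 0.999, 0.001, -0.002]
force: [-0.0, -0.0, 1.4]
finger_gap: 0.085
gripper_force: 0.0
```

Call:
{"api": "jog_arm", "payload": {"motion": [[0,0,0,0,0.03],[0,0,0,0,0.03],[0,0,0,0,0.03],[0,0,0,0,0.03],[0,0,0,0,0.03]]}}

```text
time_s: 3.1
ee_pos: [0.4298, -0.1373, 0.0075]
tool_rot: [-0.04, 0.999, -0.001, 0.001]
force: [-1.7, 0.5, 5.4]
finger_gap: 0.0438
gripper_force: 29.8
```

Call:
{"api": "jog_arm", "payload": {"motion": [[0,0,0,0,0.03],[0,0,-0.02,0,0.03],[0,0,-0.06,0,0.03],[0,0,-0.1,0,0.03],[0,0,-0.12,0,0.03]]}}

```text
time_s: 3.6
ee_pos: [0.4301, -0.1375, 0.1301]
tool_rot: [-0.04, 0.999, -0.001, 0.002]
force: [0.7, -0.4, -0.7]
finger_gap: 0.0433
gripper_force: 30.8
```

```bash
python3 calc.py .53,0.01,.13,3.32 .6352,.1609,.13,3.4275 .6352,.1609,.047,3.4275
```

```text
now [ 0.4301 -0.1375  0.1301] -3.061 t 3.6
-> (0.53, 0.01, 0.13, 3.32) : [-1.114e-01  1.390e-01  1.000e-04 -9.810e-02] dist 0.178
-> (0.6352, 0.1609, 0.13, 3.4275) : [-0.1303  0.1298 -0.     -0.1075] dist 0.184
-> (0.6352, 0.1609, 0.047, 3.4275) : [-0.     0.     0.083  0.   ] dist 0.083
```

Call:
{"api": "jog_arm", "payload": {"motion": [[-0.03,0.035,0,-0.03,0.03],[-0.06,0.07,0,-0.06,0.03],[-0.085,0.105,0,-0.08,0.03],[-0.111,0.139,0,-0.098,0.03],[-0.111,0.139,0,-0.098,0.03]]}}

```text
time_s: 4.1
ee_pos: [0.5308, 0.014, 0.1269]
tool_rot: [-0.091, 0.996, 0.0, 0.001]
force: [0.2, 0.7, -0.9]
finger_gap: 0.0432
gripper_force: 30.9
```

Call:
{"api": "jog_arm", "payload": {"motion": [[-0.03,0.03,0,-0.03,0.03],[-0.06,0.06,0,-0.06,0.03],[-0.1,0.1,0,-0.08,0.03],[-0.13,0.13,0,-0.107,0.03],[-0.13,0.13,0,-0.107,0.03]]}}

```text
time_s: 4.6
ee_pos: [0.6357, 0.1653, 0.1258]
tool_rot: [-0.144, 0.99, 0.0, 0.001]
force: [-0.8, -0.4, -1.0]
finger_gap: 0.0431
gripper_force: 31.0
```

Call:
{"api": "jog_arm", "payload": {"motion": [[0,0,0,0,0.03],[0,0,0,0,0.03]]}}

```text
time_s: 4.8
ee_pos: [0.633, 0.1605, 0.1265]
tool_rot: [-0.142, 0.99, -0.0, -0.0]
force: [0.2, -0.6, -0.6]
finger_gap: 0.0433
gripper_force: 31.0
```

```bash
python3 calc.py .6352,.1609,.047,3.4275
```

Run:
```python
from cell import bot, get_image, camera_model, close_job
import cv2
cv2.imwrite("pics/sc1.png",cv2.resize(get_image("scene")[60:260,250:450,::-1],None,fx=3,fy=3,interpolation=2))
```

```text
now [0.633  0.1605 0.1265] -2.857 t 4.8
-> (0.6352, 0.1609, 0.047, 3.4275) : [-0.0022 -0.0003  0.0795 -0.0014] dist 0.08
```

View pics/sc1.png

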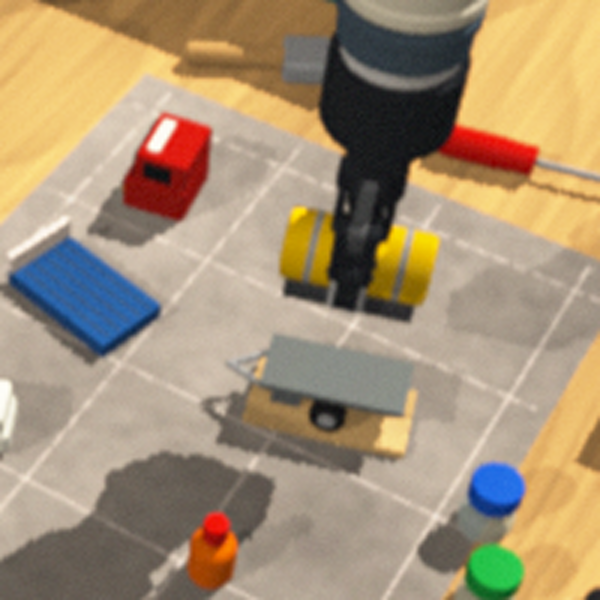

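The tank hangs level and centred in the gripper above the trailer plate, at about (355,270). Lowering it now.

Call:
{"api": "jog_arm", "payload": {"motion": [[-0.002,0,0.03,0,0.03],[-0.002,0,0.06,0,0.03],[-0.002,0,0.072,0,0.03],[-0.002,0,0.0765,0,0.03],[-0.002,0,0.0775,0,0.03]]}}

```text
time_s: 5.35
ee_pos: [0.6356, 0.1614, 0.0494]
tool_rot: [-0.142, 0.99, -0.0, 0.0]
force: [-0.2, 0.6, 0.2]
finger_gap: 0.0428
gripper_force: 31.0
```

Call:
{"api": "jog_arm", "payload": {"motion": [[0,0,0.001,0,0.03],[0,0,0.002,0,0.03],[0,0,0.002,0,0.03]]}}

```text
time_s: 5.65
ee_pos: [0.6359, 0.162, 0.0476]
tool_rot: [-0.142, 0.99, -0.0, 0.001]
force: [-0.4, -0.2, 1.0]
finger_gap: 0.0431
gripper_force: 31.2
```

Call:
{"api": "jog_arm", "payload": {"motion": [[0,0,0.001,0,0.03],[0,0,0.001,0,0.03]]}}

```text
time_s: 5.85
ee_pos: [0.6359, 0.1621, 0.0475]
tool_rot: [-0.142, 0.99, -0.0, 0.001]
force: [-2.8, -1.3, 9.8]
finger_gap: 0.0432
gripper_force: 31.8
```

Call:
{"api": "jog_arm", "payload": {"motion": [[0,0,0,0,0.05],[0,0,0,0,0.06],[0,0,0,0,0.07],[0,0,0,0,0.085],[0,0,0,0,0.085]]}}

```text
time_s: 6.35
ee_pos: [0.6354, 0.162, 0.0456]
tool_rot: [-0.142, 0.99, 0.0, -0.0]
force: [0.3, -1.1, -0.1]
finger_gap: 0.0851
gripper_force: 0.0
```

Call:
{"api": "jog_arm", "payload": {"motion": [[0,0,-0.03,0,0.085],[0,0,-0.06,0,0.085],[0,0,-0.09,0,0.085],[0,0,-0.09,0,0.085]]}}

```text
time_s: 6.75
ee_pos: [0.6373, 0.1623, 0.1402]
tool_rot: [-0.142, 0.99, -0.0, 0.003]
force: [0.7, -0.9, 0.3]
finger_gap: 0.0851
gripper_force: 0.0
```

```bash
python3 calc.py .4393,.1552,.13,2.892 .4393,.1552,.002,2.892
```

```text
now [0.6373 0.1623 0.1402] -2.856 t 6.75
-> (0.4393, 0.1552, 0.13, 2.892) : [0.192  0.049  0.0102 0.5349] dist 0.198
-> (0.4393, 0.1552, 0.002, 2.892) : [0.    0.    0.128 0.   ] dist 0.128
```

Call:
{"api": "jog_arm", "payload": {"motion": [[0.05,0.012,0.01,0.13,0.085],[0.1,0.025,0.01,0.27,0.085],[0.15,0.037,0.01,0.4,0.085],[0.192,0.049,0.01,0.535,0.085],[0.192,0.049,0.01,0.535,0.085]]}}

```text
time_s: 7.25
ee_pos: [0.4307, 0.1547, 0.1251]
tool_rot: [0.126, 0.992, -0.001, -0.002]
force: [0.5, 0.0, -0.3]
finger_gap: 0.0852
gripper_force: 0.0
```

Call:
{"api": "jog_arm", "payload": {"motion": [[0,0,0,0,0.085],[0,0,0,0,0.085]]}}

```text
time_s: 7.45
ee_pos: [0.4386, 0.1551, 0.1259]
tool_rot: [0.124, 0.992, 0.0, 0.001]
force: [0.6, -0.2, 1.2]
finger_gap: 0.0849
gripper_force: 0.0
```

Run:
```python
from cell import bot, get_image, camera_model, close_job
import cv2
cv2.imwrite("pics/sc2.png",cv2.resize(get_image("scene")[70:250,200:420,::-1],None,fx=3,fy=3,interpolation=2))
```

```bash
python3 calc.py  .4393,.1552,.13,2.892 .4393,.1552,.002,2.892
```

```text
now [0.4387 0.155  0.1257] 2.892 t 7.5
-> (0.4393, 0.1552, 0.13, 2.892) : [-0.0005  0.0003 -0.0043  0.0003] dist 0.004
-> (0.4393, 0.1552, 0.002, 2.892) : [0.    0.    0.128 0.   ] dist 0.128
```

View pics/sc2.png

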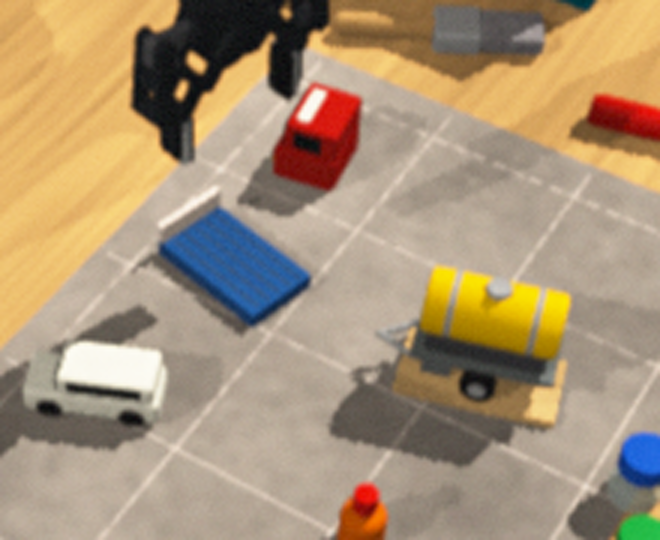

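The tank sits straight on the trailer, around (497,310). Descending to the deck.

Call:
{"api": "jog_arm", "payload": {"motion": [[0,0,0.04,0,0.085],[0,0,0.08,0,0.085],[0,0,0.11,0,0.085],[0,0,0.118,0,0.085],[0,0,0.118,0,0.085]]}}

```text
time_s: 8.0
ee_pos: [0.4376, 0.1548, 0.0068]
tool_rot: [0.125, 0.992, -0.0, -0.001]
force: [-0.2, 0.6, 0.5]
finger_gap: 0.0849
gripper_force: 0.0
```

Call:
{"api": "jog_arm", "payload": {"motion": [[0,0,0.002,0,0.085],[0,0,0.003,0,0.085],[0,0,0.003,0,0.085],[0,0,0.003,0,0.085]]}}

```text
time_s: 8.4
ee_pos: [0.4379, 0.1551, 0.0055]
tool_rot: [0.125, 0.992, 0.0, 0.001]
force: [-0.3, 0.0, 0.1]
finger_gap: 0.085
gripper_force: 0.0
```

```bash
python3 calc.py .4393,.1552,.002,2.892
```

```text
now [0.4379 0.1551 0.0055] 2.892 t 8.4
-> (0.4393, 0.1552, 0.002, 2.892) : [-0.0014  0.0005  0.0035 -0.0001] dist 0.004
```

Call:
{"api": "jog_arm", "payload": {"motion": [[-0.001,0,0.003,0,0.085],[-0.001,0,0.003,0,0.085],[-0.001,0,0.003,0,0.045],[-0.001,0,0.003,0,0.045],[-0.001,0,0.003,0,0.045]], "clamp_n": 40}}

```text
time_s: 8.9
ee_pos: [0.4384, 0.1548, 0.0021]
tool_rot: [0.125, 0.992, 0.0, 0.0]
force: [-0.8, -0.5, 5.0]
finger_gap: 0.0565
gripper_force: 42.2
```

Call:
{"api": "jog_arm", "payload": {"motion": [[0,0,0,0,0.045],[0,0,0,0,0.045]]}}

```text
time_s: 9.1
ee_pos: [0.4384, 0.1548, 0.0021]
tool_rot: [0.125, 0.992, 0.0, 0.0]
force: [-1.5, -0.5, 5.2]
finger_gap: 0.0566
gripper_force: 42.1
```

Call:
{"api": "jog_arm", "payload": {"motion": [[0,0,-0.01,0,0.045],[0,0,-0.03,0,0.045],[0,0,-0.07,0,0.045],[0,0,-0.11,0,0.045],[0,0,-0.12,0,0.045]]}}

```text
time_s: 9.6
ee_pos: [0.4401, 0.155, 0.1262]
tool_rot: [0.125, 0.992, 0.001, 0.003]
force: [1.6, 0.2, -0.2]
finger_gap: 0.0569
gripper_force: 43.2
```

Run:
```python
from cell import bot, get_image, camera_model, close_job
import cv2
cv2.imwrite("pics/sc3.png",cv2.resize(get_image("scene")[40:220,180:380,::-1],None,fx=3,fy=3,interpolation=2))
```

```bash
python3 calc.py
```

```text
now [0.44   0.155  0.1258] 2.892 t 9.65
```

View pics/sc3.png

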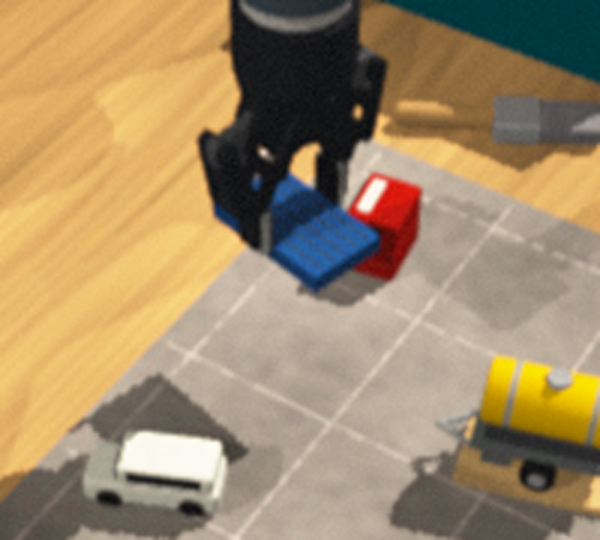

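The deck is held level. Moving it to the lorry.

```bash
python3 calc.py .55,-.005,.126,2.86 .6664,-.1679,.126,2.834
```

```text
now [0.44   0.155  0.1258] 2.892 t 9.65
-> (0.55, -0.005, 0.126, 2.86) : [-0.1461 -0.1279 -0.0002  0.0319] dist 0.194
-> (0.6664, -0.1679, 0.126, 2.834) : [-0.1571 -0.1241 -0.      0.026 ] dist 0.2
```

Call:
{"api": "jog_arm", "payload": {"motion": [[-0.04,0.03,0,0.01,0.045],[-0.07,0.07,0,0.02,0.045],[-0.08,0.12,0,0.03,0.045],[-0.075,0.155,0,0.032,0.045],[-0.068,0.182,0,0.032,0.045]]}}

```text
time_s: 10.15
ee_pos: [0.5495, 0.3161, 0.1197]
tool_rot: [0.14, 0.99, -0.001, -0.001]
force: [0.3, -0.0, 0.6]
finger_gap: 0.0568
gripper_force: 43.2
```

Call:
{"api": "jog_arm", "payload": {"motion": [[0,0,0,0,0.045]]}}

```text
time_s: 10.25
ee_pos: [0.5485, 0.3171, 0.1197]
tool_rot: [0.139, 0.99, -0.0, -0.001]
force: [0.2, 0.3, -0.8]
finger_gap: 0.0566
gripper_force: 43.2
```

```bash
python3 calc.py .6664,-.1679,.126,2.834
```

```text
now [0.5485 0.3171 0.1197] 2.863 t 10.25
-> (0.6664, -0.1679, 0.126, 2.834) : [-0.2467 -0.4339 -0.0063  0.029 ] dist 0.499
```

I guessed those rows before seeing the numbers and went the wrong way. Nothing was touched. Raising slightly and heading to the lorry with the computed shift.

Call:
{"api": "jog_arm", "payload": {"motion": [[-0.025,-0.035,-0.03,0,0.045],[-0.05,-0.08,-0.035,0.01,0.045],[-0.075,-0.125,-0.035,0.01,0.045],[-0.1,-0.17,-0.035,0.015,0.045],[-0.123,-0.217,-0.035,0.015,0.045]]}}

```text
time_s: 10.75
ee_pos: [0.605, 0.078, 0.156]
tool_rot: [0.148, 0.989, -0.0, -0.001]
force: [0.1, -0.3, -1.3]
finger_gap: 0.0563
gripper_force: 43.2
```

Call:
{"api": "jog_arm", "payload": {"motion": [[-0.025,-0.043,0,0,0.045],[-0.05,-0.087,0,0.01,0.045],[-0.074,-0.13,0,0.01,0.045],[-0.1,-0.175,0,0.014,0.045],[-0.122,-0.214,0,0.014,0.045]]}}

```text
time_s: 11.25
ee_pos: [0.6587, -0.1627, 0.1558]
tool_rot: [0.155, 0.988, 0.0, -0.001]
force: [0.8, -0.4, -0.7]
finger_gap: 0.0566
gripper_force: 43.2
```

Call:
{"api": "jog_arm", "payload": {"motion": [[0,0,0,0,0.045],[0,0,0,0,0.045],[0,0,0,0,0.045]]}}

```text
time_s: 11.55
ee_pos: [0.6588, -0.1593, 0.1562]
tool_rot: [0.155, 0.988, 0.0, -0.001]
force: [0.1, 1.0, -0.5]
finger_gap: 0.0564
gripper_force: 43.2
```

```bash
python3 calc.py .6664,-.1679,.126,2.834 .6664,-.1679,.043,2.834
```

```text
now [ 0.6588 -0.1593  0.1562] 2.831 t 11.55
-> (0.6664, -0.1679, 0.126, 2.834) : [-0.0099 -0.0059  0.0302 -0.0032] dist 0.032
-> (0.6664, -0.1679, 0.043, 2.834) : [0.    0.    0.083 0.   ] dist 0.083
```

Call:
{"api": "jog_arm", "payload": {"motion": [[-0.01,-0.006,0.03,-0.003,0.045],[-0.01,-0.006,0.06,-0.003,0.045],[-0.01,-0.006,0.085,-0.003,0.045],[-0.01,-0.006,0.1,-0.003,0.045],[-0.01,-0.006,0.1,-0.003,0.045]]}}

```text
time_s: 12.05
ee_pos: [0.6657, -0.1664, 0.0545]
tool_rot: [0.152, 0.988, 0.0, -0.002]
force: [0.5, -0.1, 0.3]
finger_gap: 0.0571
gripper_force: 43.2
```

Call:
{"api": "jog_arm", "payload": {"motion": [[0,0,0,0,0.045]]}}

```text
time_s: 12.15
ee_pos: [0.6673, -0.1674, 0.0574]
tool_rot: [0.153, 0.988, 0.0, 0.0]
force: [0.5, -0.4, -0.6]
finger_gap: 0.0567
gripper_force: 43.2
```

```bash
python3 calc.py .6664,-.1679,.044,2.834
```

```text
now [ 0.6673 -0.1674  0.0574] 2.835 t 12.15
-> (0.6664, -0.1679, 0.044, 2.834) : [ 0.0007 -0.0008  0.0134  0.0013] dist 0.013
```

Call:
{"api": "jog_arm", "payload": {"motion": [[0.001,0,0.006,0,0.045],[0.001,0,0.011,0,0.045],[0.001,0,0.013,0,0.045],[0.001,0,0.014,0,0.045],[0.001,0,0.015,0,0.045]]}}

```text
time_s: 12.65
ee_pos: [0.6663, -0.1683, 0.0422]
tool_rot: [0.153, 0.988, -0.0, 0.0]
force: [-3.3, 1.1, 8.5]
finger_gap: 0.0567
gripper_force: 44.3
```

Call:
{"api": "jog_arm", "payload": {"motion": [[0,0,0.0005,0,0.045],[0,0,0.001,0,0.045],[0,0,0.001,0,0.045]]}}

```text
time_s: 12.95
ee_pos: [0.6663, -0.1683, 0.0421]
tool_rot: [0.153, 0.988, -0.0, 0.0]
force: [-3.5, 0.5, 8.5]
finger_gap: 0.0567
gripper_force: 44.2
```

Seated. Releasing, then going above the cab.

Call:
{"api": "jog_arm", "payload": {"motion": [[0,0,0,0,0.06],[0,0,0,0,0.07],[0,0,0,0,0.085],[0,0,0,0,0.085],[0,0,0,0,0.085]]}}

```text
time_s: 13.45
ee_pos: [0.6663, -0.1682, 0.0406]
tool_rot: [0.153, 0.988, 0.0, -0.0]
force: [-0.8, -0.1, -0.7]
finger_gap: 0.0849
gripper_force: 0.0
```

Call:
{"api": "jog_arm", "payload": {"motion": [[0,0,-0.03,0,0.085],[0,0,-0.07,0,0.085],[0,0,-0.11,0,0.085],[0,0,-0.11,0,0.085]]}}

```text
time_s: 13.85
ee_pos: [0.6685, -0.169, 0.157]
tool_rot: [0.153, 0.988, -0.001, 0.005]
force: [0.7, 0.8, -0.1]
finger_gap: 0.0848
gripper_force: 0.0
```

```bash
python3 calc.py .55,.06,.16,3.0 .4292,.2893,.14,3.287 .4292,.2893,.008,3.287
```

```text
now [ 0.6685 -0.169   0.157 ] 2.834 t 13.85
-> (0.55, 0.06, 0.16, 3.0) : [ 0.1823  0.1823 -0.003  -0.1661] dist 0.258
-> (0.4292, 0.2893, 0.14, 3.287) : [ 0.1519  0.21    0.02   -0.287 ] dist 0.26
-> (0.4292, 0.2893, 0.008, 3.287) : [-0.     0.     0.132  0.   ] dist 0.132
```

Call:
{"api": "jog_arm", "payload": {"motion": [[0.03,0.03,0,-0.03,0.085],[0.065,0.065,0,-0.06,0.085],[0.1,0.1,0,-0.1,0.085],[0.135,0.135,0,-0.13,0.085],[0.17,0.17,0,-0.166,0.085]]}}

```text
time_s: 14.35
ee_pos: [0.5545, 0.0467, 0.1505]
tool_rot: [0.07, 0.998, 0.0, 0.0]
force: [0.4, 0.5, 0.0]
finger_gap: 0.0847
gripper_force: 0.0
```

Call:
{"api": "jog_arm", "payload": {"motion": [[0.03,0.04,0,-0.06,0.085],[0.06,0.083,0,-0.12,0.085],[0.09,0.125,0,-0.18,0.085],[0.12,0.167,0.01,-0.24,0.085],[0.15,0.21,0.01,-0.287,0.085]]}}

```text
time_s: 14.85
ee_pos: [0.4394, 0.2678, 0.1402]
tool_rot: [-0.074, 0.997, -0.0, -0.0]
force: [1.5, 0.1, -0.3]
finger_gap: 0.0849
gripper_force: 0.0
```

Call:
{"api": "jog_arm", "payload": {"motion": [[0,0,0,0,0.085]]}}

```text
time_s: 14.95
ee_pos: [0.4377, 0.2707, 0.1406]
tool_rot: [-0.076, 0.997, 0.001, -0.001]
force: [0.2, -0.1, -0.5]
finger_gap: 0.0848
gripper_force: 0.0
```

Run:
```python
from cell import bot, get_image, camera_model, close_job
import cv2
r=lambda i,k:cv2.resize(i[:,:,::-1],None,fx=k,fy=k,interpolation=2)
cv2.imwrite("pics/t5.png",r(get_image("top")[125:240,330:410],5))
cv2.imwrite("pics/s5.png",r(get_image("scene")[165:365,215:395],3))
```

```bash
python3 calc.py .4292,.2893,.14,3.287 .4292,.2893,.008,3.287
```

```text
now [0.4402 0.2675 0.1408] -2.994 t 15.05
-> (0.4292, 0.2893, 0.14, 3.287) : [0.0077 0.0231 0.0008 0.0026] dist 0.024
-> (0.4292, 0.2893, 0.008, 3.287) : [-0.     0.     0.132  0.   ] dist 0.132
```

View pics/s5.png

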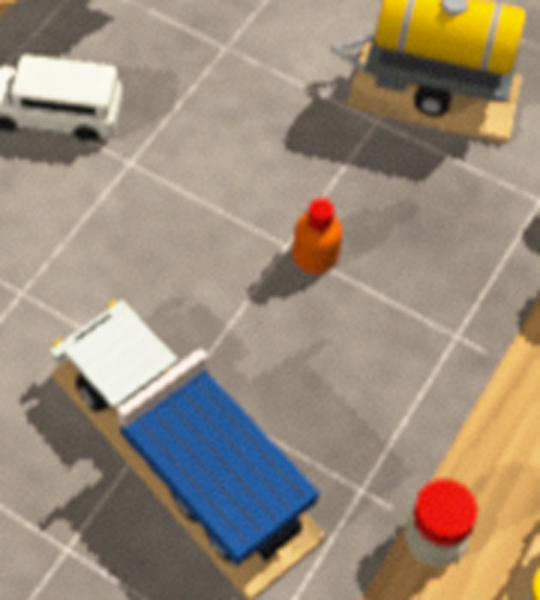

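View pics/t5.png

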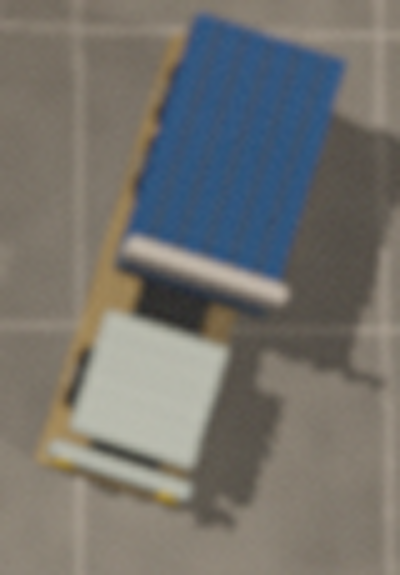

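Create m2.py:
```python
from fit import *
CR['t5']=('top',330,125,5);CR['s5']=('scene',215,165,3)
Z=lambda x,y:(x,y,0);H=lambda x,y:(x,y,16)
l=fit('lorry',[('t5',107,312,Z(34,-23)),('t5',230,348,Z(34,23)),('t5',193,468,Z(80,23)),('t5',72,425,Z(80,-23)),
('s5',122,304,Z(80,-23)),('s5',177,357,Z(34,-23)),('s5',118,405,Z(34,23)),('s5',64,349,Z(80,23))],[.64,-.16,.04,2.83])
d=fit('deck top',[('t5',198,13,Z(-50,-29)),('t5',345,63,Z(-50,29)),('t5',121,250,H(50,-29)),('t5',285,303,H(50,29)),('t5',127,237,H(45,-29)),('t5',290,290,H(45,29)),
('s5',318,494,Z(-50,-29)),('s5',235,551,Z(-50,29)),('s5',203,350,H(50,-29)),('s5',118,412,H(50,29))],[.66,-.16,.054,2.83])
D=d[:2]-l[:2];c,s=np.cos(l[3]),np.sin(l[3]);print('deck in lorry',c*D[0]+s*D[1],-s*D[0]+c*D[1],d[3]-l[3])
```

```bash
python3 m2.py
```

```text
lorry [ 0.6375 -0.1562  0.0402  2.8626] res [ 0.1 -0.1 -0.5 -0.   0.3 -0.4  0.3  0.9  1.3  0.2  0.1 -0.1 -0.8 -0.3
  0.1  0.2]
deck top [ 0.6664 -0.1695  0.0506  2.8263] res [ 0.2  0.   0.5 -0.   0.9  0.2 -1.   0.1  0.6  0.2 -1.2  0.1  0.6 -0.3
  0.7  2.6 -0.7 -0.   0.1 -1. ]
deck in lorry -0.03144671939319171 0.004825696327141147 -0.036303756840351475
```

Call:
{"api": "jog_arm", "payload": {"motion": [[0.008,0.023,0,0.003,0.085],[0.008,0.023,0,0.003,0.085],[0.008,0.023,0,0.003,0.085]]}}

```text
time_s: 15.35
ee_pos: [0.4304, 0.2872, 0.1409]
tool_rot: [-0.071, 0.998, -0.0, 0.0]
force: [0.8, -0.7, 0.3]
finger_gap: 0.0852
gripper_force: 0.0
```

```bash
python3 calc.py .4292,.2893,.13,3.287 .4292,.2893,.008,3.287
```

```text
now [0.4304 0.2872 0.1409] -3.0 t 15.35
-> (0.4292, 0.2893, 0.13, 3.287) : [ 0.0009  0.0022  0.0109 -0.0041] dist 0.011
-> (0.4292, 0.2893, 0.008, 3.287) : [-0.     0.     0.122  0.   ] dist 0.122
```

Deck is at lorry x -31 mm, y within 5 mm, yaw within 0.04 rad: fine. Now the cab.

Call:
{"api": "jog_arm", "payload": {"motion": [[0.001,0.002,0.03,-0.004,0.085],[0.001,0.002,0.07,-0.004,0.085],[0.001,0.002,0.1,-0.004,0.085],[0.001,0.002,0.122,-0.004,0.085],[0.001,0.002,0.132,-0.004,0.085]]}}

```text
time_s: 15.85
ee_pos: [0.4283, 0.2882, 0.007]
tool_rot: [-0.072, 0.997, -0.001, -0.001]
force: [-0.7, -0.4, -0.3]
finger_gap: 0.0852
gripper_force: 0.0
```

Call:
{"api": "jog_arm", "payload": {"motion": [[0,0,0,0,0.085],[0,0,0,0,0.085]]}}

```text
time_s: 16.05
ee_pos: [0.4294, 0.2896, 0.0098]
tool_rot: [-0.073, 0.997, 0.0, 0.0]
force: [-0.1, -0.2, -0.1]
finger_gap: 0.0852
gripper_force: 0.0
```

```bash
python3 calc.py .4292,.2893,.008,3.287
```

```text
now [0.4294 0.2896 0.0098] -2.996 t 16.05
-> (0.4292, 0.2893, 0.008, 3.287) : [ 0.0002 -0.0003  0.0018 -0.0001] dist 0.002
```

Call:
{"api": "jog_arm", "payload": {"motion": [[0,0,0,0,0.045],[0,0,0,0,0.045],[0,0,0,0,0.045],[0,0,0,0,0.045],[0,0,0,0,0.045]]}}

```text
time_s: 16.55
ee_pos: [0.4291, 0.29, 0.0102]
tool_rot: [-0.073, 0.997, 0.0, 0.001]
force: [-0.6, -1.9, 5.7]
finger_gap: 0.0544
gripper_force: 41.9
```

```bash
python3 calc.py
```

```text
now [0.4291 0.29   0.0102] -2.995 t 16.55
```

Call:
{"api": "jog_arm", "payload": {"motion": [[0,0,-0.01,0,0.045],[0,0,-0.03,0,0.045],[0,0,-0.07,0,0.045],[0,0,-0.11,0,0.045],[0,0,-0.13,0,0.045]]}}

```text
time_s: 17.05
ee_pos: [0.4292, 0.2905, 0.1432]
tool_rot: [-0.073, 0.997, 0.001, 0.002]
force: [0.7, -0.4, -1.3]
finger_gap: 0.0551
gripper_force: 43.2
```

Call:
{"api": "jog_arm", "payload": {"motion": [[0,0,0,0,0.045]]}}

```text
time_s: 17.15
ee_pos: [0.4297, 0.2907, 0.1429]
tool_rot: [-0.073, 0.997, 0.001, 0.003]
force: [-0.6, -1.4, -1.7]
finger_gap: 0.0552
gripper_force: 43.2
```

Run:
```python
from cell import bot, get_image, camera_model, close_job
import cv2
cv2.imwrite("pics/sc6.png",cv2.resize(get_image("scene")[20:160,220:380,::-1],None,fx=4,fy=4,interpolation=2))
```

```bash
python3 calc.py .506,.07,.16,3.07 .583,-.141,.16,2.84
```

```text
now [0.429  0.2903 0.1408] -2.995 t 17.2
-> (0.506, 0.07, 0.16, 3.07) : [-0.0441 -0.2292 -0.0192  0.218 ] dist 0.234
-> (0.583, -0.141, 0.16, 2.84) : [-0.0919 -0.205  -0.      0.23  ] dist 0.225
```

View pics/sc6.png

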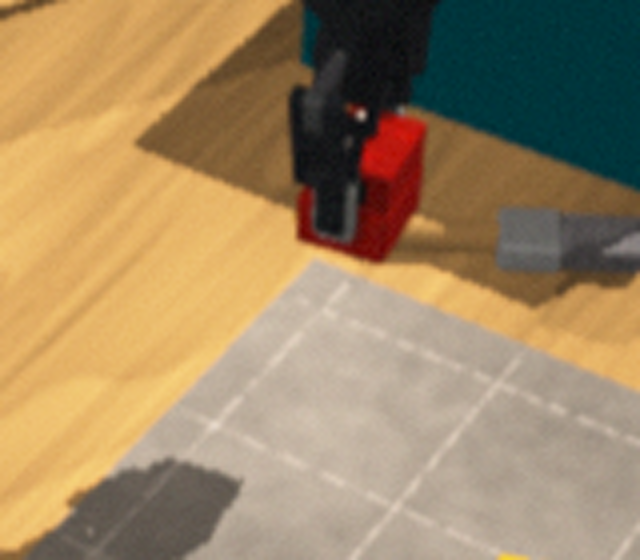

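The cab is gripped near its centre and level. Carrying it to the cab plate.

Call:
{"api": "jog_arm", "payload": {"motion": [[-0.01,-0.045,-0.01,0.045,0.045],[-0.02,-0.09,-0.02,0.09,0.045],[-0.03,-0.14,-0.02,0.13,0.045],[-0.037,-0.185,-0.02,0.175,0.045],[-0.044,-0.229,-0.02,0.218,0.045]]}}

```text
time_s: 17.7
ee_pos: [0.505, 0.0679, 0.1579]
tool_rot: [0.037, 0.999, 0.0, -0.001]
force: [0.6, 0.7, -0.5]
finger_gap: 0.0552
gripper_force: 43.2
```

Call:
{"api": "jog_arm", "payload": {"motion": [[-0.02,-0.04,0,0.045,0.045],[-0.037,-0.082,0,0.09,0.045],[-0.055,-0.125,0,0.14,0.045],[-0.074,-0.165,0,0.185,0.045],[-0.092,-0.205,0,0.23,0.045]]}}

```text
time_s: 18.2
ee_pos: [0.5822, -0.143, 0.1576]
tool_rot: [0.151, 0.988, 0.0, -0.001]
force: [1.2, 0.2, -0.6]
finger_gap: 0.055
gripper_force: 43.2
```

Call:
{"api": "jog_arm", "payload": {"motion": [[0,0,0,0,0.045],[0,0,0,0,0.045],[0,0,0,0,0.045]]}}

```text
time_s: 18.5
ee_pos: [0.5817, -0.1405, 0.1581]
tool_rot: [0.15, 0.989, 0.0, -0.001]
force: [-0.2, 0.0, -1.5]
finger_gap: 0.0552
gripper_force: 43.2
```

```bash
python3 calc.py .583,-.141,.06,2.84 .583,-.141,.05,2.84
```

```text
now [ 0.5817 -0.1405  0.1581] 2.84 t 18.5
-> (0.583, -0.141, 0.06, 2.84) : [-0.0014 -0.0001  0.0981  0.0005] dist 0.098
-> (0.583, -0.141, 0.05, 2.84) : [0.   0.   0.01 0.  ] dist 0.01
```

Call:
{"api": "jog_arm", "payload": {"motion": [[0,0,0.03,0,0.045],[0,0,0.06,0,0.045],[0,0,0.085,0,0.045],[0,0,0.096,0,0.045],[0,0,0.096,0,0.045]]}}

```text
time_s: 19.0
ee_pos: [0.5815, -0.14, 0.0619]
tool_rot: [0.15, 0.989, 0.0, -0.001]
force: [-0.0, -0.3, -0.3]
finger_gap: 0.0549
gripper_force: 43.2
```

Call:
{"api": "jog_arm", "payload": {"motion": [[0,0,0.005,0,0.045],[0,0,0.008,0,0.045],[0,0,0.01,0,0.045],[0,0,0.011,0,0.045],[0,0,0.011,0,0.045]]}}

```text
time_s: 19.5
ee_pos: [0.5825, -0.1414, 0.0521]
tool_rot: [0.15, 0.989, -0.0, 0.0]
force: [0.9, 0.1, -0.6]
finger_gap: 0.055
gripper_force: 43.2
```

```bash
python3 calc.py .583,-.141,.05,2.84
```

```text
now [ 0.5825 -0.1414  0.0521] 2.84 t 19.5
-> (0.583, -0.141, 0.05, 2.84) : [-0.0004  0.0006  0.0021 -0.0003] dist 0.002
```

Call:
{"api": "jog_arm", "payload": {"motion": [[0,0,0.001,0,0.045],[0,0,0.002,0,0.045],[0,0,0.003,0,0.045],[0,0,0.003,0,0.045],[0,0,0.003,0,0.045]]}}

```text
time_s: 20.0
ee_pos: [0.5825, -0.1414, 0.0502]
tool_rot: [0.15, 0.989, -0.0, 0.001]
force: [-4.4, 1.2, 10.2]
finger_gap: 0.0548
gripper_force: 44.5
```

Call:
{"api": "jog_arm", "payload": {"motion": [[0,0,0,0,0.06],[0,0,0,0,0.07],[0,0,0,0,0.085],[0,0,0,0,0.085],[0,0,0,0,0.085]]}}

```text
time_s: 20.5
ee_pos: [0.5824, -0.1413, 0.0488]
tool_rot: [0.15, 0.989, 0.0, -0.0]
force: [-0.5, 0.2, -0.4]
finger_gap: 0.0849
gripper_force: 0.0
```

Call:
{"api": "jog_arm", "payload": {"motion": [[0,0,-0.03,0,0.085],[0,0,-0.07,0,0.085],[0,0,-0.11,0,0.085],[0,0,-0.11,0,0.085]]}}

```text
time_s: 20.9
ee_pos: [0.5846, -0.1421, 0.1645]
tool_rot: [0.15, 0.989, -0.001, 0.004]
force: [0.8, -0.8, 0.0]
finger_gap: 0.0849
gripper_force: 0.0
```

```bash
python3 calc.py .4274,-.2858,.14,3.2326 .4274,-.2858,.01,3.2326
```

```text
now [ 0.5846 -0.1421  0.1645] 2.84 t 20.9
-> (0.4274, -0.2858, 0.14, 3.2326) : [ 0.1074 -0.1839  0.0245 -0.3927] dist 0.214
-> (0.4274, -0.2858, 0.01, 3.2326) : [-0.    0.    0.13  0.  ] dist 0.13
```

Call:
{"api": "jog_arm", "payload": {"motion": [[0.02,-0.037,0,-0.08,0.085],[0.043,-0.074,0,-0.16,0.085],[0.064,-0.11,0.01,-0.24,0.085],[0.086,-0.147,0.02,-0.32,0.085],[0.107,-0.184,0.024,-0.393,0.085]]}}

```text
time_s: 21.4
ee_pos: [0.4238, -0.2856, 0.1337]
tool_rot: [-0.047, 0.999, 0.0, -0.0]
force: [0.4, -0.2, 0.3]
finger_gap: 0.0851
gripper_force: 0.0
```

Call:
{"api": "jog_arm", "payload": {"motion": [[0,0,0,0,0.085],[0,0,0,0,0.085]]}}

```text
time_s: 21.6
ee_pos: [0.4249, -0.2858, 0.1346]
tool_rot: [-0.044, 0.999, 0.0, -0.0]
force: [0.2, 1.0, 1.5]
finger_gap: 0.0851
gripper_force: 0.0
```

```bash
python3 calc.py .4274,-.2858,.14,3.2326 .4274,-.2858,.01,3.2326
```

```text
now [ 0.4249 -0.2858  0.1346] -3.053 t 21.6
-> (0.4274, -0.2858, 0.14, 3.2326) : [-0.0025 -0.0003 -0.0054 -0.0028] dist 0.006
-> (0.4274, -0.2858, 0.01, 3.2326) : [-0.    0.    0.13  0.  ] dist 0.13
```

Call:
{"api": "jog_arm", "payload": {"motion": [[-0.003,0,0.03,0,0.085],[-0.003,0,0.07,0,0.085],[-0.003,0,0.1,0,0.085],[-0.003,0,0.12,0,0.085],[-0.003,0,0.125,0,0.085]], "clamp_n": 25}}

```text
time_s: 22.1
ee_pos: [0.4284, -0.2831, 0.0078]
tool_rot: [-0.046, 0.999, 0.001, -0.001]
force: [0.0, -0.2, 0.7]
finger_gap: 0.0845
gripper_force: 0.0
```

Call:
{"api": "jog_arm", "payload": {"motion": [[0,0,0,0,0.085],[0,0,0,0,0.05],[0,0,0,0,0.025],[0,0,0,0,0.025],[0,0,0,0,0.025]]}}

```text
time_s: 22.6
ee_pos: [0.4289, -0.2853, 0.0109]
tool_rot: [-0.046, 0.999, -0.001, 0.001]
force: [0.5, 1.1, 6.3]
finger_gap: 0.0356
gripper_force: 25.4
```

Call:
{"api": "jog_arm", "payload": {"motion": [[0,0,0,0,0.025],[0,0,0,0,0.025]]}}

```text
time_s: 22.8
ee_pos: [0.4289, -0.2853, 0.0108]
tool_rot: [-0.046, 0.999, -0.0, 0.001]
force: [-0.2, 0.7, 6.7]
finger_gap: 0.0357
gripper_force: 25.7
```

```bash
python3 calc.py
```

```text
now [ 0.4289 -0.2853  0.0108] -3.05 t 22.8
```

Call:
{"api": "jog_arm", "payload": {"motion": [[0,0,-0.01,0,0.025],[0,0,-0.04,0,0.025],[0,0,-0.08,0,0.025],[0,0,-0.12,0,0.025],[0,0,-0.16,0,0.025]]}}

```text
time_s: 23.3
ee_pos: [0.4281, -0.2846, 0.1723]
tool_rot: [-0.046, 0.999, -0.0, 0.0]
force: [0.7, -0.4, -1.0]
finger_gap: 0.0354
gripper_force: 25.1
```

Call:
{"api": "jog_arm", "payload": {"motion": [[0,0,0,0,0.025],[0,0,0,0,0.025]]}}

```text
time_s: 23.5
ee_pos: [0.4287, -0.2851, 0.1712]
tool_rot: [-0.046, 0.999, -0.001, 0.001]
force: [0.7, 0.5, -0.6]
finger_gap: 0.0353
gripper_force: 25.2
```

```bash
python3 calc.py .6664,-.1682,.17,2.834
```

```text
now [ 0.4287 -0.2851  0.1712] -3.05 t 23.5
-> (0.6664, -0.1682, 0.17, 2.834) : [-0.2474  0.0948  0.0012  0.3987] dist 0.265
```

Call:
{"api": "jog_arm", "payload": {"motion": [[-0.045,0.017,0,0.08,0.025],[-0.09,0.035,0,0.16,0.025],[-0.135,0.052,0,0.24,0.025],[-0.18,0.07,0,0.32,0.025],[-0.225,0.087,0,0.399,0.025]]}}

```text
time_s: 24.0
ee_pos: [0.6456, -0.1764, 0.1684]
tool_rot: [0.155, 0.988, 0.0, -0.001]
force: [1.0, -0.7, 0.6]
finger_gap: 0.0357
gripper_force: 25.1
```

Call:
{"api": "jog_arm", "payload": {"motion": [[0,0,0,0,0.025],[0,0,0,0,0.025]]}}

```text
time_s: 24.2
ee_pos: [0.6446, -0.1767, 0.1675]
tool_rot: [0.152, 0.988, 0.0, -0.002]
force: [-0.5, 0.2, 0.3]
finger_gap: 0.0355
gripper_force: 25.2
```

```bash
python3 calc.py .6664,-.1682,.07,2.834
```

```text
now [ 0.6446 -0.1767  0.1675] 2.836 t 24.2
-> (0.6664, -0.1682, 0.07, 2.834) : [-0.0182  0.0147  0.0975  0.002 ] dist 0.1
```

Call:
{"api": "jog_arm", "payload": {"motion": [[-0.018,0.015,0,0,0.025],[-0.018,0.015,0.04,0,0.025],[-0.018,0.015,0.075,0,0.025],[-0.018,0.015,0.092,0,0.025],[-0.018,0.015,0.092,0,0.025]]}}

```text
time_s: 24.7
ee_pos: [0.6635, -0.1692, 0.0747]
tool_rot: [0.154, 0.988, 0.001, -0.003]
force: [-1.3, 0.7, -0.1]
finger_gap: 0.0355
gripper_force: 25.2
```

Call:
{"api": "jog_arm", "payload": {"motion": [[0,0,0,0,0.025]]}}

```text
time_s: 24.8
ee_pos: [0.6656, -0.1697, 0.0785]
tool_rot: [0.154, 0.988, -0.0, -0.0]
force: [1.0, -0.5, 0.7]
finger_gap: 0.0359
gripper_force: 25.2
```

```bash
python3 calc.py .6664,-.1682,.066,2.834
```

```text
now [ 0.6656 -0.1697  0.0785] 2.833 t 24.8
-> (0.6664, -0.1682, 0.066, 2.834) : [-0.0003  0.0017  0.0125 -0.001 ] dist 0.013
```

Call:
{"api": "jog_arm", "payload": {"motion": [[0,0.001,0.006,0,0.025],[0,0.001,0.01,0,0.025],[0,0.001,0.012,0,0.025],[0,0.001,0.0125,0,0.025],[0,0.001,0.0125,0,0.025]]}}

```text
time_s: 25.3
ee_pos: [0.6667, -0.168, 0.0656]
tool_rot: [0.153, 0.988, -0.0, 0.0]
force: [-0.4, 0.5, -0.0]
finger_gap: 0.0355
gripper_force: 25.2
```

Call:
{"api": "jog_arm", "payload": {"motion": [[0,0,0.001,0,0.025],[0,0,0.0015,0,0.025],[0,0,0.0015,0,0.025]]}}

```text
time_s: 25.6
ee_pos: [0.6669, -0.168, 0.0649]
tool_rot: [0.153, 0.988, -0.0, 0.001]
force: [-1.6, 1.2, 6.0]
finger_gap: 0.0355
gripper_force: 25.8
```

Contact. Release, retreat and look.

Call:
{"api": "jog_arm", "payload": {"motion": [[0,0,0,0,0.045],[0,0,0,0,0.06],[0,0,0,0,0.075],[0,0,0,0,0.085],[0,0,0,0,0.085]]}}

```text
time_s: 26.1
ee_pos: [0.6666, -0.168, 0.0638]
tool_rot: [0.153, 0.988, 0.0, -0.0]
force: [0.5, -0.2, -0.4]
finger_gap: 0.0849
gripper_force: 0.0
```

Call:
{"api": "jog_arm", "payload": {"motion": [[0,0,-0.03,0,0.085],[0,0,-0.07,0,0.085],[0,0,-0.11,0,0.085],[0,0,-0.14,0,0.085],[0,0,-0.14,0,0.085]]}}

```text
time_s: 26.6
ee_pos: [0.6681, -0.1685, 0.2091]
tool_rot: [0.153, 0.988, -0.001, 0.004]
force: [-0.5, -0.5, -1.4]
finger_gap: 0.085
gripper_force: 0.0
```

Call:
{"api": "jog_arm", "payload": {"motion": [[0.04,-0.02,0,0,0.085],[0.08,-0.05,0,0,0.085],[0.12,-0.08,0,0,0.085],[0.15,-0.12,0,0,0.085],[0.18,-0.15,0,0,0.085]]}}

```text
time_s: 27.1
ee_pos: [0.4476, -0.257, 0.2034]
tool_rot: [0.153, 0.988, -0.0, -0.0]
force: [0.4, -1.2, 0.1]
finger_gap: 0.0851
gripper_force: 0.0
```

Run:
```python
from cell import bot, get_image, camera_model, close_job
import cv2,numpy as np
r=lambda i,k:cv2.resize(i[:,:,::-1],None,fx=k,fy=k,interpolation=2)
a=r(get_image("scene")[130:370,200:410],2.4)
b=r(get_image("top")[120:240,330:410],4.8)
c=np.zeros((576,a.shape[1]+b.shape[1],3),np.uint8);c[:a.shape[0],:a.shape[1]]=a;c[:b.shape[0],a.shape[1]:]=b
print(a.shape,b.shape);cv2.imwrite("pics/f.png",c[:, :800])
```

```text
(576, 504, 3) (576, 384, 3)
```

View pics/f.png

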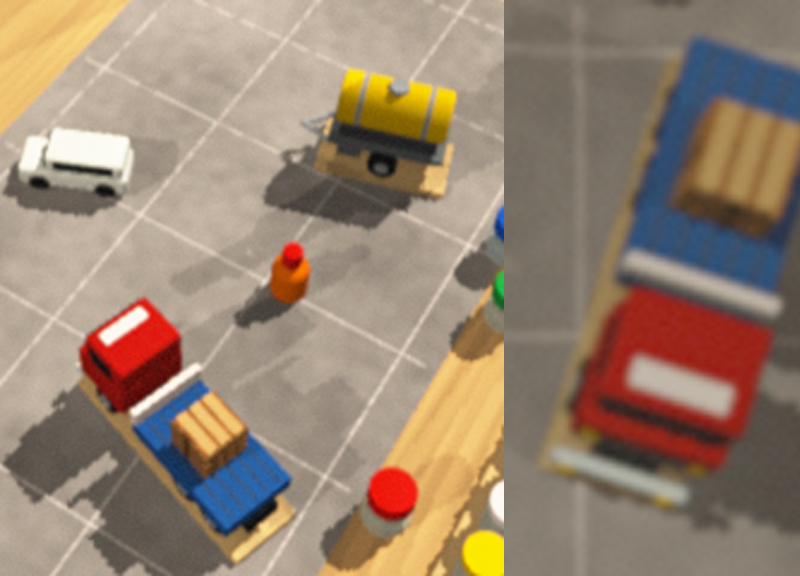

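Everything stands: the cab's windscreen faces the bumper, the headboard is next to the cab, the crate is mid-deck and the tank is on the trailer. Van and glue look unmoved. Last is a numeric check of tank, cab and crate from colour masks and corners.

Create m3.py:
```python
from fit import *
import cv2
CR['f']=('top',330,120,4.8);CR['g']=('scene',200,130,2.4)
F=lambda u,v,L:('f',u-504,v,L)
S=(16,24.5,50)
P=lambda x,y,z:(x,y,z)
c=fit('cab',[F(630,290,P(-25,-24.5,51)),F(775,325,P(-25,24.5,51)),F(580,425,P(25,-28,0)),F(718,468,P(25,28,0)),
('g',122,410,P(-25,28,0)),('g',182,362,P(-25,-28,0)),('g',181,330,P(-25,-24.5,51)),('g',140,299,P(16,-24.5,51)),('g',83,350,P(16,24.5,51))],[.58,-.14,.04,2.84])
for lx,ly,ps in((.6378,-.1588,2.8342),(.6375,-.1562,2.8626)):
    d=c[:2]-[lx,ly];print('cab in lorry',np.cos(ps)*d[0]+np.sin(ps)*d[1],-np.sin(ps)*d[0]+np.cos(ps)*d[1],c[3]-ps)
# tank: yellow mask vs projected cylinder
M={}
for n,(r0,r1,c0,c1) in {'top':(110,240,150,270),'scene':(130,220,320,400)}.items():
    h=cv2.cvtColor(get_image(n),cv2.COLOR_RGB2HSV);m=cv2.inRange(h,(22,170,90),(34,255,255))
    k=np.zeros_like(m);k[r0:r1,c0:c1]=m[r0:r1,c0:c1];k=cv2.morphologyEx(k,cv2.MORPH_CLOSE,np.ones((7,7)))
    q=cv2.findContours(k,0,1)[0];q=max(q,key=cv2.contourArea);M[n]=np.array(cv2.minAreaRect(q)[0]),q
def res(p):
    r=[]
    for n,(ctr,q) in M.items():
        pts=np.array([proj(n,world([*p[:2],.04,p[2]],np.array([x,.022*np.cos(a),.03+.022*np.sin(a)]))) for x in(-.045,.045) for a in np.linspace(0,6.28,24)],np.float32)
        def ft(z):
            z=cv2.convexHull(z.reshape(-1,1,2).astype(np.float32));m=cv2.moments(z)
            s=np.sqrt(m['m00']);return np.array([m['m10']/m['m00'],m['m01']/m['m00'],20*.5*np.arctan2(2*m['mu11'],m['mu20']-m['mu02'])])
        e=ft(pts)-ft(q);e[2]=(e[2]+31.4)%62.8-31.4;r.append(e)
    return np.ravel(r)
o=least_squares(res,[.635,.161,.286]);print('tank',o.x,res(o.x).round(1))
d=o.x[:2]-[.6352,.1609];a=.286;print('tank in trailer',np.cos(a)*d[0]+np.sin(a)*d[1],-np.sin(a)*d[0]+np.cos(a)*d[1],o.x[2]-a)
```

```bash
python3 m3.py
```

```text
cab [ 0.5831 -0.1442  0.0449  2.9226] res [ 1.8 -0.6 -0.5 -1.2 -1.   3.1  0.3  1.4  1.3  1.9  0.2  1.3 -0.8  0.4
 -0.9 -1.8  0.9 -5.3]
cab in lorry 0.0565778013613132 0.002595051688187801 0.08844535673920095
cab in lorry 0.05562426853814618 0.0034042621138858312 0.06004535673920097
tank [0.63561648 0.16230636 0.30358222] [ 0.   0.  -0.   0.2 -0.7 -0.3]
tank in trailer 0.000796323037475169 0.0012317361848850972 0.01758221690912426
```

```bash
python3 -c "
from cell import bot, get_image, camera_model, close_job
print(close_job())"
```

```text
the job is handed in; nothing more can be done
None
```

The job is handed in, and the judge returned no verdict: cab, deck and tank measured within about 5 mm and 0.1 rad of their plates, the crate was released at mid-deck (checked by eye), and the van and glue bottle look unmoved.

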